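# Back the ratchet press off one notch

## Robot

A 6-joint arm with a two-finger parallel gripper is mounted at the origin on a cart in front of the work surface, level with it; the furniture and walls round the work are solid. World frame = base frame: x ahead of the robot, y to its left, z up, the work surface at z = 0. Lengths are in m, angles in degrees, forces in N, time in s.
With the tool pointing down it reaches from about 0.3 to 0.75 m from the base axis. Payload 8.5 kg.
Tool frame: the origin (TCP) lies on the centre line of the jaws, within the pads' length; the fingertips stand 17 mm ahead of it and the grasp point (between the pads) lies 2 mm behind it (env.tip_extent is the distance from the TCP to the fingertips, in m); z points along the fingers, y is the direction in which the jaws open and shut (so a half turn about z gives the same grasp; the last joint's range is limited). The gripper opens to 85 mm and grips with 20 to 120 N. Pads are 22 mm wide; open, the fingers measure 114 mm over their backs; the gripper's body (76 mm by 85 mm) begins 54 mm behind the grasp point. The pads swing forward as they close: fully open they stand 13 mm farther back than shut.
Start: joints at [59.57, 21.807, 74.336, -0, 83.858, -12.336], TCP at [0.171, 0.523, 0.213] pointing down, gripper open.
Joint ranges: [-178.18, 178.18], [-50.72, 133.34], [12.68, 142.11], [-81.47, 261.47], [9.98, 163.14], [-165.26, 165.26]. Speed limits (degrees/s): [136.94, 136.94, 180, 180, 180, 180].

## Interface

Orientations are given as a 3x3 rotation matrix whose columns are the frame's x, y, z axes.
In Python, from rig import telemetry, get_image, camera_params, close_job, env gives the robot as it stands.
- The arm moves only by the tool apply_moves, never from a script. Its argument "motion" is a list of rows, each an object of numbers: "tx", "ty", "tz": the shift along the tool's x, y, z in cm; "turn": the turn about the tool's z in degrees; "jaw": the gripper's target within -1 to 1 (fully open at 1, half-way at 0, shut at -1). In form: [{"tx": .., "ty": .., "tz": .., "turn": .., "jaw": ..}, ...]. A call has 1 to 5 rows; each row is the pose to reach, as a shift and turn from the pose measured when the call began, along the tool's axes at that moment; what a row does not reach only later rows make up. A row lasts 1/12 s, in which the tool goes at most 41.7 mm and 7.16 degrees, less where a joint would pass 70% of its speed; a pose out of reach is approached as far as the arm can. A call with a gripper value outside its range is refused whole. The fingers move at their own pace and stop on an object; "squeeze" is the grip in N (left out, the last holds). Time passes only in rows, so rows that repeat a pose let the fingers close. It gives the time, the measured TCP pose, the force and the opening at its end, in the units of the state.
- telemetry.observe(): the state, without advancing time (a new reading comes with each control period).
- get_image(name): name is "side" or "top" or "wrist"; returns (picture, depth): 384x512x3 uint8, red, green, blue; 384x512 float32, m along the optical axis (not along the pixel's ray), 0 where there is no reading.
- camera_params(name): a dict with "fx", "fy", "cx", "cy" (pixels), "D" ([k1, k2, p1, p2, k3] as OpenCV has them; the pictures are not rectified), "rvec" (rotation vector, rad) and "tvec" (3), from world to camera coordinates, as OpenCV has them. Camera axes: x right, y down, z forward; pixel columns grow to the right and rows downward; lengths in m; the calibration is good to about 2 mm. A picture is of the moment at which its call begins: read the wrist's pose just before it. camera_params takes no time and is no camera call; for the wrist camera it gives the pose at the moment of the call.
- close_job(): hands the job in, once; it reports no verdict.
The state is a dict: "time_s": time; "q": joint angles; "qvel": joint speeds; "joint_efforts": joint torques, N m; "position": TCP position; "tool_rot": TCP orientation; "ft_force": force on the tool from outside, world axes, zero at the start; "wrist_torque": the same for the moment, N m; "grip_width": finger opening in m.
Only numpy, scipy, OpenCV 4.12 (cv2) and the standard library are available. Lean on these libraries where they do the work, as an engineer would, in place of code of your own. Each camera call takes 0.05 s, during which the arm holds its last target. There are 200 camera calls.

## Task

The ram of the small ratchet press stands right down over the pale moulded bar. With a fingertip, tip the red ball lever over to the right so that the pawl lifts out of the ratchet wheel and stays out, push the wheel's bars clockwise to turn it back by just one notch so the ram rises clear of the bar, then tip the ball lever back so that the pawl drops home in that notch. Only push, gently and without forcing the lever; pick nothing up, and leave the bar and the things standing round the press where they are.

Things in the scene. Friction and masses are not known exactly. Their poses are not given: they have to be found in the camera images.
- press: Small grey C-frame ratchet arbor press, fixed; foot 120 x 230 mm, frame 193 mm high, ram top 210 mm; only the wheel bars and the ball lever (swings up to 257 mm) rise higher. Origin: centre of the foot's underside. x from the ratchet-wheel side, which faces the robot, to the back; y to the left as the robot sees it; z up. The frame's front face lies at x = -33 mm.
- axle (a point): Point on the horizontal wheel axle (along the press's x) in the plane of the four wheel bars: (-92, 0, 145) mm in the press's frame, axes as the press. The wheel stays where it is left: its axle is stiff, about 2 N of push at a bar's end. 8 saw teeth; with the pawl home a tooth face blocks it backward. Turned forward, it would lift the pawl by itself.
- wheel (a joint): Wheel angle (rad), grows backward = clockwise as the robot sees it (top moves right), raising the ram. One notch = 0.785. Starts at -0.15 to -0.03, in a notch whose blocking tooth face is at 0; the next face is at 0.785. The pawl drops fully home when the wheel stands 0.05 to 0.22 short of a face; shorter, it rides on the tooth's slope; beyond the face it lands on top of the tooth.
- bar_a (a point): Centre of the black ball, 20 mm across, ending the wheel bar that is uppermost at the start, 70 mm from the axle. The bar is a 10 mm round steel rod from the 42 mm hub. Three more bars at 90, 180, 270 degrees. At wheel angle q this bar leans 0.349 - q rad to the left of upright. Bars turn in the plane press x = -92 mm, 52 mm nearer the robot than the ball lever. Turns with the wheel.
- pawl (a joint): Angle (rad) of pawl and ball lever about their pivot, at press (-40, -53, 169) mm, axis along press x. 0 = pawl home in the wheel, lever leaning 22 degrees left of upright; grows as the lever is tipped right, to 0.84 at the stop pin (26 degrees right, pawl up). The ball's weight keeps it at either end; it falls right by itself beyond 0.5, left below 0.4. Takes under 0.5 N at the ball.
- pawl_ball (a point): Centre of the red ball, 24 mm across, on the pawl lever, 75 mm from the pivot, in the plane press x = -40 mm; the lever is an 8 mm round rod. About 239 mm above the worktop with the pawl home, 237 mm when tipped over to the right, 244 mm when upright. Smooth and free to slide on a finger. Turns with the pawl.
- ram (a joint): Height of the ram over its place at wheel angle 0 (m), + up: 0.014 x the wheel angle. At 0 the flat underside of its foot is about 2.5 mm above the pale bar.
- bar: Pale moulded tensile bar 20 x 150 x 12 mm, loose, on the press table (40 mm high) under the ram's foot, pointing at the robot. Origin: centre of its underside; length along its y. Stays there.
- beaker: Empty pale plastic beaker, 76 mm across, 88 mm high, loose, left of the press. Origin: centre of its underside. Leave alone.
- weight: Grey turned weight, 48 mm across, 40 mm high, loose, right of the press and nearer the robot. Origin: centre of its underside. Leave alone.
- black_bar: Black tensile bar 20 x 150 x 8 mm lying loose in front of the press. Origin: centre of its underside. Leave alone.

How it is judged:
By the outcome, as a careful person would: the job done as asked, in the order asked, and still so for the second after the job is handed in, with the robot touching nothing.
It also fails if it takes over 54 s, if anything falls off the work surface, if the arm or the gripper's body presses on something with over 40 N, if the wrist force passes 120 N, or if a joint passes its speed limit or range.

## Working session

There is one attempt and no reset: what is moved stays moved. The work goes in short steps, Python scripts to look and compute and a tool call to move; the robot and the scene stay as the last step left them, time stands still between calls to the robot, and variables do not carry over. Pictures are saved under pics/ and viewed, about 8 in all and at most 12, crops included, and the job is handed in when it is done.

Besides the shell and the picture viewer there is one more tool, called as a command line: name --argument value ..., lists and objects as JSON in quotes. apply_moves: Moves the arm, as the interface text tells. Its arguments: {"type":"object","properties":{"motion":{"type":"array"},"squeeze":{"type":"number"}},"required":["motion"]}

```bash
mkdir -p pics; ls; python3 - <<'E'
from rig import telemetry,get_image,camera_params,env
import cv2,numpy as np
s=telemetry.observe();print(s)
ims=[]
for n in("side","top"):
    p,d=get_image(n);np.savez(f"{n}0.npz",p=p,d=d);cv2.imwrite(f"pics/{n}0.png",cv2.cvtColor(p,cv2.COLOR_RGB2BGR))
    c=camera_params(n);R=cv2.Rodrigues(np.array(c["rvec"]))[0];print(n,-R.T@np.array(c["tvec"]).ravel(),R[2])
E
```

```text
pics
{'time_s': 0.0, 'q': array([ 5.95708481e+01,  2.18434952e+01,  7.43869549e+01, -2.02275412e-03,
        8.38595084e+01, -1.23353955e+01]), 'qvel': array([-0.08005498, -0.06554487,  0.09519058, -0.00155328,  0.05052292,
       -0.05039556]), 'joint_efforts': array([ 3.56206328e-04, -4.48453724e+01, -2.31285328e+01, -1.36386607e-04,
        4.62308148e-03,  4.06138713e-05]), 'position': array([0.17064727, 0.52250015, 0.21257538]), 'tool_rot': array([[-9.50550647e-01,  3.10568643e-01, -7.64931994e-04],
       [ 3.10569439e-01,  9.50549705e-01, -1.37158163e-03],
       [ 3.01135635e-04, -1.54132231e-03, -9.99998767e-01]]), 'ft_force': array([-0.23174727, -0.94031806, -0.04171695]), 'wrist_torque': array([-0.049884  ,  0.02071858,  0.00038927]), 'grip_width': 0.08519069648971639}
side [ 0.4948382  -0.64949716  0.56915688] [-0.01578918  0.92295314 -0.38458835]
top [0.44457619 0.3575     1.13475497] [ 0.04842595 -0.0130628  -0.99874135]
```

View pics/side0.png

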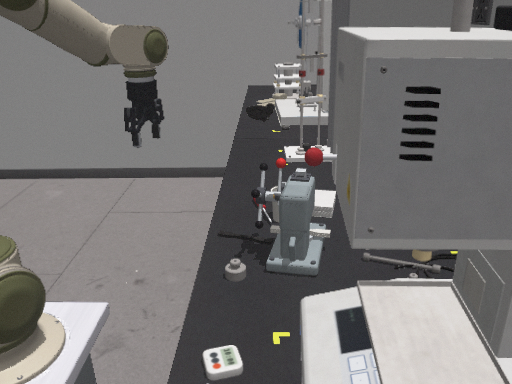

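View pics/top0.png

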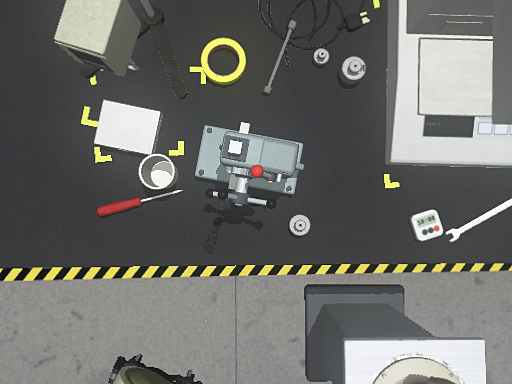

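```bash
cat > h.py <<'E'
import cv2,numpy as np
from rig import camera_params
def cloud(n,d,c=None):
    c=c or camera_params(n);K=np.array([[c["fx"],0,c["cx"]],[0,c["fy"],c["cy"]],[0,0,1.]])
    R=cv2.Rodrigues(np.array(c["rvec"],float))[0];t=np.array(c["tvec"],float).ravel()
    h,w=d.shape;u,v=np.meshgrid(np.arange(w),np.arange(h))
    n_=cv2.undistortPoints(np.stack([u,v],-1).reshape(-1,1,2).astype(float),K,np.array(c["D"],float)).reshape(h,w,2)
    P=np.dstack([n_,np.ones((h,w))])*d[...,None]
    return (P-t)@R
def proj(n,X,c=None):
    c=c or camera_params(n);K=np.array([[c["fx"],0,c["cx"]],[0,c["fy"],c["cy"]],[0,0,1.]])
    return cv2.projectPoints(np.array(X,float).reshape(-1,1,3),np.array(c["rvec"],float),np.array(c["tvec"],float),K,np.array(c["D"],float))[0].reshape(-1,2)
def red(p):
    p=p.astype(int);return (p[...,0]>120)&(p[...,1]<60)&(p[...,2]<60)
E
python3 - <<'E'
from h import *
for n,box in(("top",(180,320,100,240)),("side",(240,345,140,280))):
    z=np.load(n+"0.npz");p,d=z["p"],z["d"];W=cloud(n,d)
    u0,u1,v0,v1=box;m=np.zeros(d.shape,bool);m[v0:v1,u0:u1]=1;m&=d>0
    r=m&red(p);v,u=np.nonzero(r)
    for k,(cc) in enumerate(cv2.connectedComponentsWithStats(r.astype(np.uint8))[2][1:]):
        if cc[4]>5:
            q=W[cc[1]:cc[1]+cc[3],cc[0]:cc[0]+cc[2]][r[cc[1]:cc[1]+cc[3],cc[0]:cc[0]+cc[2]]];print(n,"red",cc,np.median(q,0).round(4),q[:,2].max())
    if n=="top":
        h=np.histogram(W[m][:,2],bins=np.arange(-.01,.27,.01));print(list(zip(h[1].round(2),h[0])))
        f=m&(W[...,2]>.012)&(W[...,2]<.035)
        q=W[f][:,:2];print(cv2.minAreaRect((q*1000).astype(np.float32)),np.median(W[f][:,2]))
        cv2.imwrite("pics/c.png",cv2.resize(np.vstack([]) if 0 else cv2.cvtColor(p[v0:v1,u0:u1],cv2.COLOR_RGB2BGR),None,fx=4,fy=4,interpolation=2))
        cv2.imwrite("pics/m.png",cv2.resize(f[v0:v1,u0:u1].astype(np.uint8)*255,None,fx=4,fy=4,interpolation=0))
a=cv2.imread("pics/c.png");b=cv2.cvtColor(cv2.imread("pics/m.png",0),cv2.COLOR_GRAY2BGR)
s=cv2.cvtColor(np.load("side0.npz")["p"][140:280,240:345],cv2.COLOR_RGB2BGR)
o=np.hstack([cv2.resize(a,(400,400)),cv2.resize(s,(300,400),interpolation=2)])
o=np.vstack([o,np.hstack([cv2.resize(b,(200,200)),np.zeros((200,500,3),np.uint8)])]);cv2.imwrite("pics/cc.png",o)
E
```

```text
top red [251 172   5   5   7] [0.509  0.3629 0.2432] 0.24633085883736125
[(np.float64(-0.01), np.int64(6247)), (np.float64(0.0), np.int64(6655)), (np.float64(0.01), np.int64(76)), (np.float64(0.02), np.int64(1427)), (np.float64(0.03), np.int64(949)), (np.float64(0.04), np.int64(89)), (np.float64(0.05), np.int64(167)), (np.float64(0.06), np.int64(4)), (np.float64(0.07), np.int64(6)), (np.float64(0.08), np.int64(62)), (np.float64(0.09), np.int64(7)), (np.float64(0.1), np.int64(0)), (np.float64(0.11), np.int64(18)), (np.float64(0.12), np.int64(82)), (np.float64(0.13), np.int64(9)), (np.float64(0.14), np.int64(65)), (np.float64(0.15), np.int64(277)), (np.float64(0.16), np.int64(257)), (np.float64(0.17), np.int64(292)), (np.float64(0.18), np.int64(1559)), (np.float64(0.19), np.int64(875)), (np.float64(0.2), np.int64(160)), (np.float64(0.21), np.int64(112)), (np.float64(0.22), np.int64(1)), (np.float64(0.23), np.int64(6)), (np.float64(0.24), np.int64(113)), (np.float64(0.25), np.int64(15)), (np.float64(0.26), np.int64(0))]
((513.7584228515625, 382.52044677734375), (251.5513916015625, 291.4877624511719), 0.26889535784721375) 0.029178679200524242
side red [306 150  16   8  76] [ 0.5514 -0.0823  0.3939] 0.39781850532254576
side red [276 158  10   8  49] [0.5182 0.3479 0.2428] 0.25040188063814633
```

View pics/cc.png

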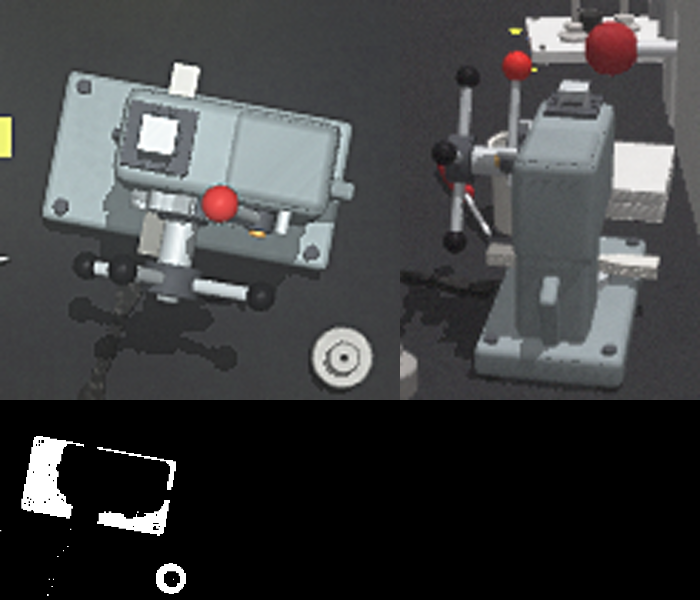

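```bash
python3 - <<'E'
from h import *
z=np.load("top0.npz");p,d=z["p"],z["d"];W=cloud("top",d)
f=(W[...,2]>.012)&(W[...,2]<.038)&(d>0);f[:,:180]=0;f[:,320:]=0;f[:110]=0;f[205:]=0
f=cv2.morphologyEx(f.astype(np.uint8),cv2.MORPH_OPEN,np.ones((2,2)))
n,l,s,_=cv2.connectedComponentsWithStats(f);k=[i for i in range(1,n) if s[i,4]>60];print(s[k])
q=W[np.isin(l,k)];print(cv2.minAreaRect((q[:,:2]*1000).astype(np.float32)),np.median(q[:,2]))
# frame top face z .18-.2 
g=(W[...,2]>.175)&(W[...,2]<.2)&(d>0);g[:,:200]=0;g[:,310:]=0;g[:120]=0;g[190:]=0
g=cv2.morphologyEx(g.astype(np.uint8),cv2.MORPH_OPEN,np.ones((9,9)))
print(g.sum(),cv2.minAreaRect((W[g>0][:,:2]*1000).astype(np.float32)))
for n,b in(("top",(245,270,160,182)),("side",(270,292,152,172))):
    z=np.load(n+"0.npz");P=z["p"].astype(int);W=cloud(n,z["d"])
    m=(P[...,0]>90)&(P[...,0]>2.2*P[...,1])&(P[...,0]>2.2*P[...,2]);M=np.zeros_like(m);M[b[2]:b[3],b[0]:b[1]]=1;m&=M
    v,u=np.nonzero(m);c=(u.min()+u.max())/2,(v.min()+v.max())/2
    print(n,m.sum(),c,(np.ptp(u),np.ptp(v)),"cent depth",W[int(c[1]),int(c[0])].round(4))
    # ray at z=.239
    C=camera_params(n);R=cv2.Rodrigues(np.array(C["rvec"]))[0];o=-R.T@np.array(C["tvec"]).ravel();w=W[int(round(c[1])),int(round(c[0]))]-o;print(" at .239:",(o+w*(.239-o[2])/w[2]).round(4))
E
```

```text
[[ 196  126   36   58 1342]
 [ 297  143    7   21   86]
 [ 249  171   51   25  566]]
((533.9546508789062, 372.64068603515625), (232.16775512695312, 170.57167053222656), 79.80204772949219) 0.029599739209819245
1949 ((553.7606811523438, 349.0845031738281), (146.35958862304688, 70.53653717041016), 80.00361633300781)
top 122 (np.float64(256.5), np.float64(171.0)) (np.int64(11), np.int64(12)) cent depth [0.5156 0.3557 0.2501]
 at .239: [0.5165 0.3557 0.239 ]
side 84 (np.float64(280.5), np.float64(162.5)) (np.int64(9), np.int64(9)) cent depth [0.516  0.3448 0.2433]
 at .239: [0.5162 0.3581 0.239 ]
```

```bash
cat >> h.py <<'E'
O=np.array([.560,.374,0]);yaw=np.radians(-10)
Rp=np.array([[np.cos(yaw),-np.sin(yaw),0],[np.sin(yaw),np.cos(yaw),0],[0,0,1]])
def w(p): return O+Rp@(np.array(p,float)/1000)
def lp(X): return (np.asarray(X)-O)@Rp*1000
E
python3 - <<'E'
from h import *
ims=[]
for n,b in(("top",(190,310,110,220)),("side",(240,330,140,280))):
    z=np.load(n+"0.npz");W=lp(cloud(n,z["d"]));W[...,2]+=0
    X,Y,Z=W[...,0],W[...,1],W[...,2]
    if n=="top":
        m=(Z>15)&(Z<36)&(abs(X)<90)&(abs(Y)<150)
        print("foot y",np.percentile(Y[m&(abs(X)<50)],[.5,99.5]),"x",np.percentile(X[m&(abs(Y)>75)&(abs(Y)<110)],[.5,99.5]))
    t=(abs(X+92)<14)&(Z>80)&(Z<225)&(abs(Y)<90)
    print(n,"bars x",np.median(X[t]),"top pts",W[t][np.argsort(-Z[t])[:5]].round(0).tolist())
    im=cv2.cvtColor(z["p"],cv2.COLOR_RGB2BGR)[b[2]:b[3],b[0]:b[1]];im=cv2.resize(im,None,fx=4,fy=4,interpolation=2)
    for q,col in((-.15,(0,255,0)),(-.03,(0,255,255))):
      for k in range(4):
        a=.349-q+k*np.pi/2
        u=proj(n,w([-92,70*np.sin(a),145+70*np.cos(a)]))[0];cv2.circle(im,tuple(int(v) for v in (u-[b[0],b[2]])*4+2),3,col,-1)
    for P in([-60,-115,0],[60,-115,0],[-60,115,0],[60,115,0],[-40,-25,239]):
        u=proj(n,w(P))[0];cv2.circle(im,tuple(int(v) for v in (u-[b[0],b[2]])*4+2),3,(255,0,255),-1)
    ims.append(cv2.resize(im,(440,400) if n=="top" else (360,560)))
c=np.zeros((560,800,3),np.uint8);c[:400,:440]=ims[0];c[:,440:]=ims[1];cv2.imwrite("pics/ov.png",c)
E
```

```text
foot y [-116.58454712  112.07027816] x [-60.24838089  61.5055691 ]
top bars x -91.30575315315804 top pts [[-87.0, 30.0, 221.0], [-91.0, 32.0, 220.0], [-88.0, 26.0, 219.0], [-95.0, 31.0, 219.0], [-90.0, 24.0, 219.0]]
side bars x -88.69970063480133 top pts [[-87.0, 26.0, 218.0], [-90.0, 27.0, 218.0], [-85.0, 31.0, 217.0], [-93.0, 31.0, 216.0], [-87.0, 24.0, 216.0]]
```

View pics/ov.png

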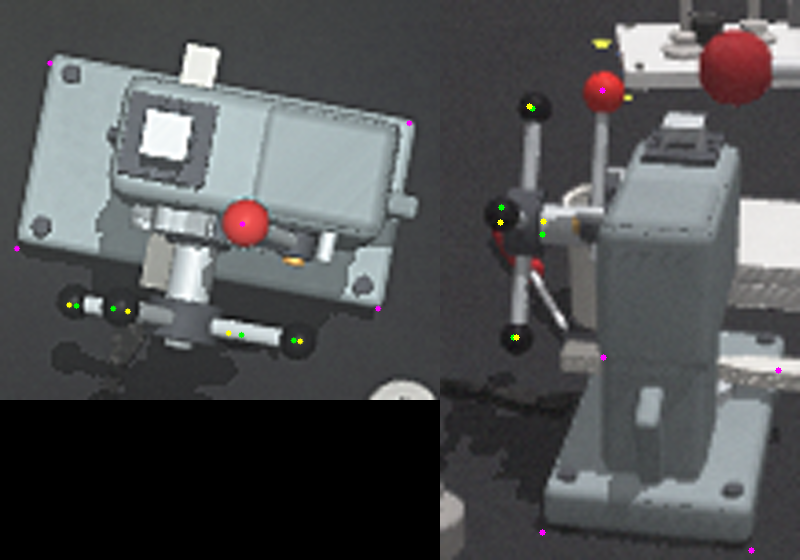

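apply_moves --motion '[{"tz":-3.5,"jaw":-1},{"tz":-7,"jaw":-1},{"tx":-4,"tz":-7,"turn":7,"jaw":-1},{"tx":-8,"tz":-7,"turn":14,"jaw":-1},{"tx":-12,"tz":-7,"turn":21,"jaw":-1}]'

```text
invalid input
```

```bash
cat > g.py <<'E'
import sys
from h import *
from rig import telemetry,env
def go(px,py,tipz):
    s=telemetry.observe();R=s["tool_rot"];T=w([px,py,tipz+1000*env.tip_extent])
    d=R.T@(T-s["position"])*100;a=np.degrees(np.arctan2(R[1,0],R[0,0]))
    L=lp(s["position"]);print("t",round(s["time_s"],2),"tip@press",(L-[0,0,1000*env.tip_extent]).round(1),"F",s["ft_force"].round(2),"grip",round(s["grip_width"],4),"yaw",round(a,1),"-> turn",round(a-80,1),"d cm",d.round(2),"q",s["q"].round(0),"tilt",R[:2,2].round(3))
if __name__=="__main__": go(*map(float,sys.argv[1:4]));print(env.tip_extent)
E
python3 g.py -40 20 266
```

```text
t 0.1 tip@press [-409.2   78.7  195.7] F [ 1.17 -0.26 -0.3 ] grip 0.0856 yaw 161.9 -> turn 81.9 d cm [-37.38  -0.62  -7.04] q [ 60.  22.  74.  -0.  84. -12.] tilt [-0.001 -0.001]
0.017
```

apply_moves --motion '[{"tx":0,"ty":0,"tz":-3.5,"turn":0,"jaw":-1},{"tx":0,"ty":0,"tz":-7,"turn":0,"jaw":-1},{"tx":-4,"ty":0,"tz":-7,"turn":7,"jaw":-1},{"tx":-8,"ty":0,"tz":-7,"turn":14,"jaw":-1},{"tx":-12,"ty":0,"tz":-7,"turn":21,"jaw":-1}]'

```text
time_s: 0.52
position: [0.2856, 0.4849, 0.2829]
tool_rot: [[-0.773, 0.634, -0.0], [0.634, 0.773, -0.001], [-0.0, -0.001, -1.0]]
ft_force: [0.1, -0.7, -0.1]
grip_width: 0.0253
```

```bash
python3 g.py -40 20 266
```

```text
t 0.52 tip@press [-289.4   61.5  265.9] F [ 0.11 -0.66 -0.1 ] grip 0.0253 yaw 140.7 -> turn 60.7 d cm [-2.378e+01  8.600e+00 -1.000e-02] q [47. 21. 64. -0. 95. -3.] tilt [-0.    -0.001]
0.017
```

apply_moves --motion '[{"tx":-3.5,"ty":1.3,"tz":0,"turn":7,"jaw":-1},{"tx":-7,"ty":2.6,"tz":0,"turn":14,"jaw":-1},{"tx":-10.5,"ty":3.9,"tz":0,"turn":21,"jaw":-1},{"tx":-14,"ty":5.2,"tz":0,"turn":28,"jaw":-1},{"tx":-17.5,"ty":6.4,"tz":0,"turn":35,"jaw":-1}]'

```text
time_s: 0.93
position: [0.4631, 0.4225, 0.2825]
tool_rot: [[-0.264, 0.965, -0.001], [0.965, 0.264, -0.001], [-0.001, -0.001, -1.0]]
ft_force: [-0.0, -0.7, 0.1]
grip_width: -0.0
```

```bash
python3 g.py -40 20 266
```

```text
t 0.93 tip@press [-103.8   30.9  265.5] F [-0.03 -0.68  0.09] grip -0.0 yaw 105.3 -> turn 25.3 d cm [-3.72  5.3  -0.06] q [32. 28. 53. -0. 99. 16.] tilt [-0.001 -0.001]
0.017
```

apply_moves --motion '[{"tx":-1,"ty":1.4,"tz":0,"turn":7,"jaw":-1},{"tx":-2,"ty":2.8,"tz":0,"turn":14,"jaw":-1},{"tx":-3,"ty":4.2,"tz":0,"turn":21,"jaw":-1},{"tx":-3.7,"ty":5.3,"tz":0,"turn":25.3,"jaw":-1},{"tx":-3.7,"ty":5.3,"tz":0,"turn":25.3,"jaw":-1}]'

```text
time_s: 1.35
position: [0.5259, 0.3995, 0.2811]
tool_rot: [[0.178, 0.984, -0.002], [0.984, -0.178, -0.002], [-0.003, -0.002, -1.0]]
ft_force: [0.5, 0.5, -0.0]
grip_width: 0.0
```

```bash
python3 g.py -40 18 228; python3 - <<'E'
from rig import get_image
from h import *
p,d=get_image("side");cv2.imwrite("pics/s1.png",cv2.resize(cv2.cvtColor(p[80:280,200:380],cv2.COLOR_RGB2BGR),None,fx=3,fy=3,interpolation=2))
E
```

```text
t 1.35 tip@press [-38.   19.2 264.1] F [ 0.45  0.51 -0.02] grip 0.0 yaw 79.7 -> turn -0.3 d cm [-0.12 -0.19  3.61] q [ 27.  32.  46.  -0. 102.  37.] tilt [-0.002 -0.002]
0.017
```

View pics/s1.png

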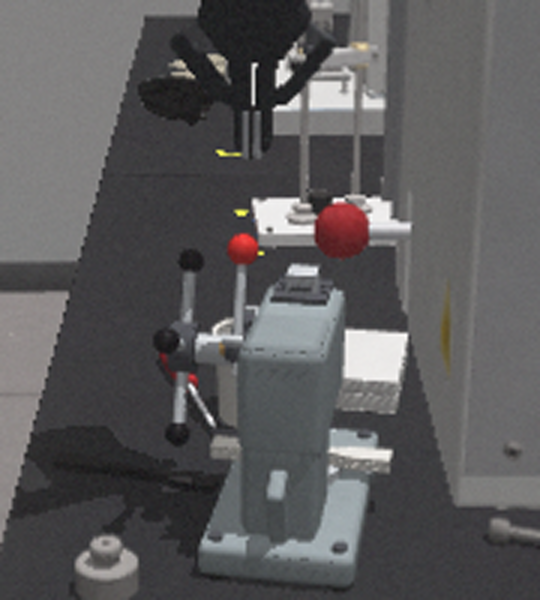

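```bash
python3 - <<'E'
from h import *
from rig import telemetry,get_image
s=telemetry.observe();T=s["position"];R=s["tool_rot"]
for k in(0,.017):
    for y in(0,.012,-.012):
        X=T+R[:,2]*k+R[:,1]*y;print(k,y,((proj("side",X)[0]-[200,80])*3).round(0))
p,d=get_image("side");W=lp(cloud("side",d))
v=slice(80+35,80+53)
for u in range(276,294,2): print(u,[W[r,u].round(0).tolist() for r in(116,124,128,131)])
E
```

```text
0 0 [250. 177.]
0 0.012 [265. 178.]
0 -0.012 [235. 176.]
0.017 0 [250. 198.]
0.017 0.012 [265. 199.]
0.017 -0.012 [234. 197.]
276 [[-299.0, 1505.0, 0.0], [-272.0, 1335.0, -4.0], [-256.0, 1239.0, -1.0], [-245.0, 1172.0, 1.0]]
278 [[-51.0, 14.0, 336.0], [-51.0, 12.0, 318.0], [-51.0, 12.0, 309.0], [-235.0, 1173.0, 1.0]]
280 [[-46.0, 11.0, 337.0], [-45.0, 8.0, 320.0], [-46.0, 12.0, 309.0], [-45.0, 9.0, 303.0]]
282 [[-42.0, 17.0, 336.0], [-41.0, 13.0, 319.0], [-41.0, 11.0, 310.0], [-40.0, 5.0, 304.0]]
284 [[-37.0, 16.0, 337.0], [-36.0, 10.0, 319.0], [-36.0, 8.0, 311.0], [-36.0, 9.0, 303.0]]
286 [[-31.0, 6.0, 339.0], [-32.0, 11.0, 319.0], [-32.0, 12.0, 310.0], [-33.0, 18.0, 301.0]]
288 [[-28.0, 12.0, 338.0], [-28.0, 12.0, 319.0], [-27.0, 11.0, 310.0], [-189.0, 1196.0, -3.0]]
290 [[-181.0, 1206.0, 70.0], [-179.0, 1191.0, 34.0], [-187.0, 1250.0, -1.0], [-180.0, 1204.0, -5.0]]
292 [[-172.0, 1208.0, 70.0], [-171.0, 1204.0, 31.0], [-177.0, 1255.0, -2.0], [-169.0, 1191.0, -1.0]]
```

```bash
python3 - <<'E'
from h import *
from rig import telemetry,get_image
W={n:lp(cloud(n,get_image(n)[1])) for n in("side","top")}
for r in range(126,150,2): print(r,[W["side"][r,u].round(0).tolist() for u in(280,283,286)])
for n in W:
    X=W[n];m=(abs(X[...,0]+38)<25)&(abs(X[...,1]-19)<25)&(X[...,2]>225)&(X[...,2]<600);print(n,m.sum(),np.percentile(X[m],[0,1,5,50,95,100],axis=0).round(0).tolist())
print(telemetry.observe()["position"])
E
```

```text
126 [[-46.0, 9.0, 315.0], [-39.0, 12.0, 314.0], [-32.0, 11.0, 315.0]]
128 [[-45.0, 8.0, 310.0], [-39.0, 12.0, 310.0], [-32.0, 11.0, 310.0]]
130 [[-45.0, 8.0, 305.0], [-39.0, 10.0, 305.0], [-34.0, 24.0, 302.0]]
132 [[-46.0, 10.0, 300.0], [-38.0, 8.0, 301.0], [-196.0, 1173.0, -2.0]]
134 [[-219.0, 1135.0, -3.0], [-203.0, 1123.0, 0.0], [-190.0, 1129.0, -1.0]]
136 [[-214.0, 1097.0, -3.0], [-200.0, 1101.0, -3.0], [-184.0, 1090.0, 0.0]]
138 [[-208.0, 1058.0, -2.0], [-194.0, 1063.0, -3.0], [-180.0, 1061.0, -2.0]]
140 [[-203.0, 1026.0, -3.0], [-190.0, 1032.0, -4.0], [-175.0, 1025.0, -1.0]]
142 [[-197.0, 988.0, -1.0], [-186.0, 1005.0, -6.0], [-169.0, 984.0, 1.0]]
144 [[-192.0, 956.0, -2.0], [-179.0, 961.0, -2.0], [-166.0, 963.0, -2.0]]
146 [[-186.0, 918.0, 1.0], [-175.0, 932.0, -3.0], [-148.0, 840.0, 24.0]]
148 [[-180.0, 880.0, 3.0], [-170.0, 901.0, -3.0], [-147.0, 831.0, 18.0]]
side 1017 [[-63.0, -6.0, 300.0], [-62.0, -5.0, 303.0], [-59.0, -2.0, 313.0], [-37.0, 9.0, 379.0], [-16.0, 17.0, 455.0], [-13.0, 36.0, 506.0]]
top 1618 [[-63.0, -6.0, 581.0], [-63.0, -6.0, 586.0], [-61.0, -4.0, 590.0], [-39.0, 18.0, 598.0], [-15.0, 41.0, 600.0], [-13.0, 44.0, 600.0]]
[0.52316437 0.40122671 0.28249302]
```

apply_moves --motion '[{"tx":0,"ty":0,"tz":1.2,"turn":0,"jaw":-1},{"tx":0,"ty":0,"tz":2.4,"turn":0,"jaw":-1},{"tx":0,"ty":0,"tz":3.7,"turn":0,"jaw":-1},{"tx":0,"ty":0,"tz":3.7,"turn":0,"jaw":-1}]'

```text
time_s: 1.88
position: [0.5214, 0.4014, 0.2432]
tool_rot: [[0.168, 0.986, -0.005], [0.986, -0.168, -0.003], [-0.004, -0.005, -1.0]]
ft_force: [0.3, -0.1, -0.9]
grip_width: -0.0001
```

```bash
cat > t.py <<'E'
from h import *
from rig import telemetry,get_image
def tip():
    s=telemetry.observe();p,d=get_image("side");X=lp(cloud("side",d));L=lp(s["position"])
    m=(abs(X[...,0]-L[0])<18)&(abs(X[...,1]-L[1])<22)&(X[...,2]>L[2]-30)&(X[...,2]<L[2]+60)
    # only the part connected to the finger column
    print("tcp@press",L.round(1),"F",s["ft_force"].round(1),"min z of finger",np.percentile(X[...,2][m],[0,2]).round(0),"x",np.percentile(X[...,0][m],[2,98]).round(0),"y near face",np.percentile(X[...,1][m],[5,50]).round(0))
    return p
if __name__=="__main__":tip()
E
python3 t.py; python3 g.py -40 18 228
```

```text
tcp@press [-42.7  20.2 243.2] F [ 0.3 -0.1 -0.9] min z of finger [261. 263.] x [-56. -29.] y near face [ 7. 12.]
t 1.93 tip@press [-42.2  20.4 227.8] F [-0.24 -1.43  0.08] grip 0.0002 yaw 80.3 -> turn 0.3 d cm [-0.24  0.22 -0.02] q [27. 33. 51. -0. 97. 37.] tilt [-0.004 -0.002]
0.017
```

apply_moves --motion '[{"tx":0,"ty":0.2,"tz":1.2,"turn":0,"jaw":-1},{"tx":0,"ty":0.2,"tz":2.4,"turn":0,"jaw":-1},{"tx":0,"ty":0.2,"tz":3.4,"turn":0,"jaw":-1},{"tx":0,"ty":0.2,"tz":3.4,"turn":0,"jaw":-1}]'

```text
time_s: 2.27
position: [0.523, 0.401, 0.2095]
tool_rot: [[0.168, 0.986, -0.006], [0.986, -0.168, -0.003], [-0.004, -0.005, -1.0]]
ft_force: [-0.1, 0.1, -0.1]
grip_width: 0.0003
```

```bash
sed -i 's/1000\*env.tip_extent/-17/g' g.py
python3 g.py -40 -2 228; python3 - <<'E'
from t import *
p=tip();cv2.imwrite("pics/s2.png",cv2.resize(cv2.cvtColor(p[80:280,200:380],cv2.COLOR_RGB2BGR),None,fx=3,fy=3,interpolation=2))
E
```

```text
t 2.27 tip@press [-41.1  20.2 226.5] F [-0.1   0.11 -0.11] grip 0.0003 yaw 80.3 -> turn 0.3 d cm [-2.22  0.1  -0.14] q [27. 34. 55. -0. 92. 37.] tilt [-0.006 -0.003]
0.017
tcp@press [-41.1  20.2 209.5] F [-0.1  0.1 -0.1] min z of finger [183. 185.] x [-53. -25.] y near face [ 7. 12.]
```

View pics/s2.png

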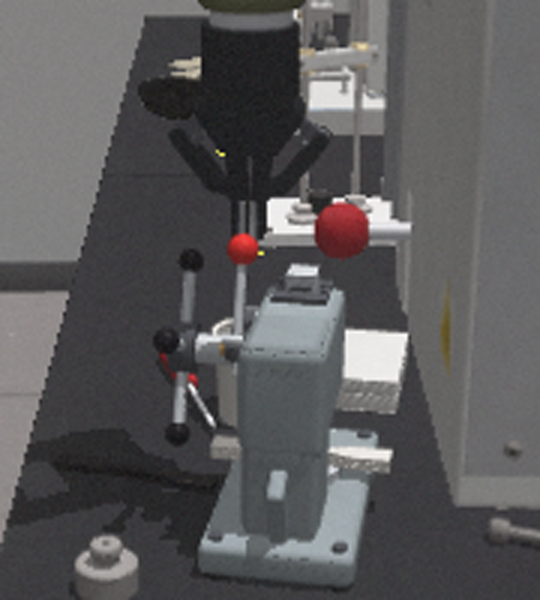

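apply_moves --motion '[{"tx":-0.6,"ty":0.1,"tz":0,"turn":0,"jaw":-1},{"tx":-1.2,"ty":0.1,"tz":0,"turn":0,"jaw":-1},{"tx":-1.8,"ty":0.1,"tz":0,"turn":0,"jaw":-1},{"tx":-2.2,"ty":0.1,"tz":0,"turn":0,"jaw":-1},{"tx":-2.6,"ty":0.1,"tz":0,"turn":0,"jaw":-1}]'

```text
time_s: 2.73
position: [0.5201, 0.3747, 0.2113]
tool_rot: [[0.168, 0.986, -0.004], [0.986, -0.168, -0.002], [-0.003, -0.003, -1.0]]
ft_force: [0.3, 0.4, 0.3]
grip_width: 0.0002
```

apply_moves --motion '[{"tx":-0.4,"ty":0,"tz":0,"turn":0,"jaw":-1},{"tx":-0.8,"ty":0,"tz":0,"turn":0,"jaw":-1},{"tx":-1.2,"ty":0,"tz":0,"turn":0,"jaw":-1},{"tx":-1.6,"ty":0,"tz":0,"turn":0,"jaw":-1},{"tx":-2,"ty":0,"tz":0,"turn":0,"jaw":-1}]'

```text
time_s: 3.15
position: [0.5166, 0.3546, 0.2113]
tool_rot: [[0.168, 0.986, -0.004], [0.986, -0.168, -0.002], [-0.003, -0.003, -1.0]]
ft_force: [-0.0, 0.4, 0.7]
grip_width: -0.0003
```

```bash
cat > rb.py <<'E'
from h import *
from rig import get_image
def ball(zz=.239):
    for n,b in(("top",(235,290,155,195)),("side",(265,300,150,172))):
        p,d=get_image(n);P=p.astype(int);W=cloud(n,d)
        m=(P[...,0]>90)&(P[...,0]>2.2*P[...,1])&(P[...,0]>2.2*P[...,2]);M=np.zeros_like(m);M[b[2]:b[3],b[0]:b[1]]=1;m&=M&(W[...,2]>.215)&(W[...,1]>.2)
        if m.sum()<10: print(n,"ball hidden",m.sum());continue
        print(n,m.sum(),"ball centroid@press (surface)",np.median(lp(W[m]),0).round(1))
if __name__=="__main__":ball()
E
python3 rb.py; python3 g.py -40 -43 228
```

```text
top ball hidden 0
side 87 ball centroid@press (surface) [-38.1 -58.8 246.5]
t 3.25 tip@press [-39.3 -26.8 228.4] F [ 0.48 -0.57 -0.53] grip -0.0001 yaw 80.3 -> turn 0.3 d cm [-1.62 -0.08  0.04] q [24. 30. 61. -0. 89. 33.] tilt [-0.004 -0.002]
0.017
```

apply_moves --motion '[{"tx":-0.4,"ty":0,"tz":0,"turn":0,"jaw":-1},{"tx":-0.8,"ty":0,"tz":0,"turn":0,"jaw":-1},{"tx":-1.2,"ty":0,"tz":0,"turn":0,"jaw":-1},{"tx":-1.6,"ty":0,"tz":0,"turn":0,"jaw":-1},{"tx":-2,"ty":0,"tz":0,"turn":0,"jaw":-1}]'

```text
time_s: 3.67
position: [0.5132, 0.3343, 0.2114]
tool_rot: [[0.169, 0.986, -0.004], [0.986, -0.169, -0.002], [-0.003, -0.003, -1.0]]
ft_force: [0.4, 0.2, 0.4]
grip_width: -0.0
```

```bash
python3 rb.py; python3 g.py -40 10 250
```

```text
top ball hidden 0
side 38 ball centroid@press (surface) [-39.8 -92.  243.8]
t 3.77 tip@press [-39.1 -47.3 228.6] F [ 0.29 -0.2  -0.13] grip 0.0001 yaw 80.3 -> turn 0.3 d cm [ 5.73 -0.07 -2.16] q [22. 28. 64. -0. 88. 32.] tilt [-0.004 -0.002]
0.017
```

apply_moves --motion '[{"tx":0.5,"ty":0,"tz":-1.5,"turn":0,"jaw":-1},{"tx":1,"ty":0,"tz":-3,"turn":0,"jaw":-1},{"tx":4,"ty":-1.6,"tz":-3,"turn":0,"jaw":-1},{"tx":7,"ty":-3.2,"tz":-3,"turn":0,"jaw":-1},{"tx":10.2,"ty":-4.8,"tz":-3,"turn":0,"jaw":-1}]'

```text
time_s: 4.18
position: [0.4831, 0.4437, 0.2419]
tool_rot: [[0.171, 0.985, -0.003], [0.985, -0.171, -0.002], [-0.003, -0.003, -1.0]]
ft_force: [0.7, 1.2, 0.2]
grip_width: -0.0001
```

```bash
python3 g.py -92 63 202
```

```text
t 4.18 tip@press [-87.8  55.3 258.9] F [0.66 1.16 0.16] grip -0.0001 yaw 80.2 -> turn 0.2 d cm [ 0.79 -0.4   5.69] q [32. 32. 52.  0. 96. 42.] tilt [-0.003 -0.002]
0.017
```

apply_moves --motion '[{"tx":0.8,"ty":-0.4,"tz":0,"turn":0,"jaw":-1},{"tx":0.8,"ty":-0.4,"tz":1.9,"turn":0,"jaw":-1},{"tx":0.8,"ty":-0.4,"tz":3.8,"turn":0,"jaw":-1},{"tx":0.8,"ty":-0.4,"tz":5.7,"turn":0,"jaw":-1},{"tx":0.8,"ty":-0.4,"tz":5.7,"turn":0,"jaw":-1}]'

```text
time_s: 4.6
position: [0.4791, 0.4512, 0.1809]
tool_rot: [[0.171, 0.985, -0.009], [0.985, -0.171, -0.006], [-0.007, -0.008, -1.0]]
ft_force: [-0.1, -0.4, -0.1]
grip_width: -0.0001
```

```bash
python3 g.py -92 50 202; python3 rb.py; python3 - <<'E'
from t import *
p=tip();cv2.imwrite("pics/s3.png",cv2.resize(cv2.cvtColor(p[80:280,200:380],cv2.COLOR_RGB2BGR),None,fx=3,fy=3,interpolation=2))
E
```

```text
t 4.6 tip@press [-93.   62.  197.9] F [-0.15 -0.42 -0.06] grip -0.0001 yaw 80.2 -> turn 0.2 d cm [-1.21  0.1  -0.4 ] q [33. 34. 58. -0. 88. 43.] tilt [-0.009 -0.006]
0.017
top 63 ball centroid@press (surface) [-42.  -82.7 244.9]
side 34 ball centroid@press (surface) [-39.3 -91.9 244.3]
tcp@press [-91.8  63.  185.1] F [ 0.3 -0.5  0.9] min z of finger [204. 207.] x [-105.  -78.] y near face [50. 55.]
```

View pics/s3.png

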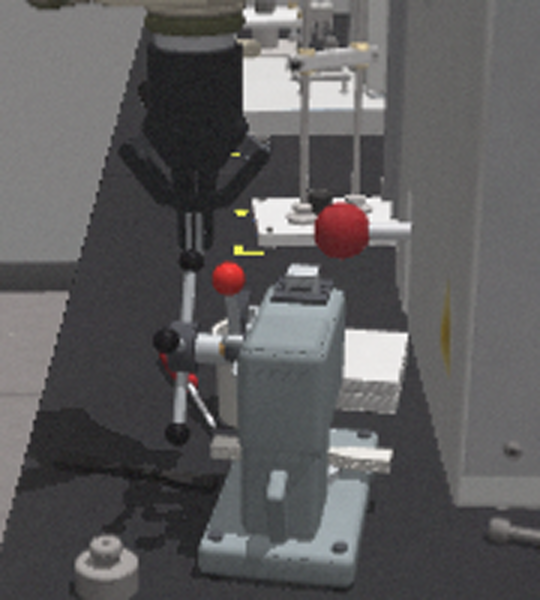

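apply_moves --motion '[{"tx":-0.4,"ty":0,"tz":0.3,"turn":0,"jaw":-1},{"tx":-0.8,"ty":0,"tz":0.4,"turn":0,"jaw":-1},{"tx":-1.1,"ty":0,"tz":0.4,"turn":0,"jaw":-1},{"tx":-1.4,"ty":0,"tz":0.4,"turn":0,"jaw":-1},{"tx":-1.7,"ty":0,"tz":0.4,"turn":0,"jaw":-1}]'

```text
time_s: 5.17
position: [0.4783, 0.4358, 0.1832]
tool_rot: [[0.171, 0.985, 0.0], [0.985, -0.171, 0.001], [0.001, 0.0, -1.0]]
ft_force: [1.3, 3.6, 3.5]
grip_width: -0.0001
```

apply_moves --motion '[{"tx":-0.3,"ty":0,"tz":0,"turn":0,"jaw":-1},{"tx":-0.6,"ty":0,"tz":0,"turn":0,"jaw":-1},{"tx":-0.9,"ty":0,"tz":0,"turn":0,"jaw":-1},{"tx":-1.2,"ty":0,"tz":0,"turn":0,"jaw":-1},{"tx":-1.5,"ty":0,"tz":0,"turn":0,"jaw":-1}]'

```text
time_s: 5.58
position: [0.4757, 0.4207, 0.1831]
tool_rot: [[0.171, 0.985, 0.0], [0.985, -0.171, 0.001], [0.001, -0.0, -1.0]]
ft_force: [1.3, 2.7, 1.4]
grip_width: 0.0005
```

```bash
python3 g.py -92 6 200; python3 t.py
```

```text
t 5.58 tip@press [-91.2  31.3 200.1] F [1.33 2.73 1.4 ] grip 0.0005 yaw 80.2 -> turn 0.2 d cm [-2.53 -0.09  0.01] q [31. 32. 63.  0. 86. 41.] tilt [0.    0.001]
0.017
tcp@press [-91.2  31.3 183.1] F [1.3 2.7 1.4] min z of finger [201. 208.] x [-104.  -77.] y near face [17. 23.]
```

apply_moves --motion '[{"tx":-0.3,"ty":0,"tz":0,"turn":0,"jaw":-1},{"tx":-0.6,"ty":0,"tz":0,"turn":0,"jaw":-1},{"tx":-0.9,"ty":0,"tz":0,"turn":0,"jaw":-1},{"tx":-1.2,"ty":0,"tz":0,"turn":0,"jaw":-1},{"tx":-1.5,"ty":0,"tz":0,"turn":0,"jaw":-1}]'

```text
time_s: 6.05
position: [0.4729, 0.4051, 0.183]
tool_rot: [[0.171, 0.985, -0.0], [0.985, -0.171, 0.0], [0.0, -0.0, -1.0]]
ft_force: [0.4, 2.7, 2.0]
grip_width: -0.0005
```

apply_moves --motion '[{"tx":-0.3,"ty":0,"tz":0,"turn":0,"jaw":-1},{"tx":-0.6,"ty":0,"tz":0,"turn":0,"jaw":-1},{"tx":-0.9,"ty":0,"tz":0,"turn":0,"jaw":-1},{"tx":-1.0,"ty":0,"tz":0,"turn":0,"jaw":-1}]'

```text
time_s: 6.38
position: [0.4709, 0.3948, 0.1828]
tool_rot: [[0.171, 0.985, -0.001], [0.985, -0.171, -0.0], [-0.0, -0.001, -1.0]]
ft_force: [-0.5, 2.2, -0.2]
grip_width: 0.0
```

```bash
cat > wq.py <<'E'
# wheel angle by matching rods/balls: points in the bar plane, cost = median angular offset mod 90 deg
from h import *
from rig import get_image
def wheel(src=None):
    for n in("side","top"):
        p,d=(np.load(n+"0.npz")[k] for k in"pd") if src else get_image(n)
        X=lp(cloud(n,d));P=p.astype(int)
        y,z=X[...,1],X[...,2]-145;r=np.hypot(y,z)
        b=(abs(X[...,0]+92)<14)&(r>56)&(r<82)&(P.max(-1)<75)
        a=np.arctan2(y,z)
        for k in range(4):  # ball k expected leaning .349-q+k*pi/2, search clusters
            pass
        h,e=np.histogram(np.degrees(a[b]),bins=36,range=(-180,180))
        print(n,[(int(e[i]+5),int(h[i])) for i in range(36) if h[i]>3])
        l=cv2.connectedComponentsWithStats(b.astype(np.uint8))
        for i in range(1,l[0]):
            if l[2][i,4]>12:
                m=l[1]==i;print("   blob",l[2][i,4],"yz",np.round([np.mean(y[m]),np.mean(z[m])],1),"a",round(np.arctan2(np.mean(y[m]),np.mean(z[m])),3))
if __name__=="__main__":
    print("start");wheel(1);print("now");wheel()
E
python3 g.py -92 0 200;python3 wq.py
```

```text
t 6.38 tip@press [-91.3   5.  199.8] F [-0.49  2.17 -0.18] grip 0.0 yaw 80.1 -> turn 0.1 d cm [-0.5  -0.07 -0.02] q [29. 30. 66.  0. 84. 39.] tilt [-0.001 -0.   ]
0.017
start
side [(-155, 24), (-145, 28), (-75, 6), (-65, 48), (-55, 6), (15, 21), (25, 31)]
   blob 52 yz [24.7 64.5] a 0.366
   blob 60 yz [-69.1  31.9] a -1.138
   blob 52 yz [-35.8 -61.4] a -2.614
top [(-155, 14), (-145, 8), (-65, 34), (-55, 46), (15, 23), (25, 60), (105, 31), (115, 29)]
   blob 61 yz [ 62.9 -23.4] a 1.927
   blob 85 yz [29.4 69.6] a 0.399
   blob 80 yz [-63.4  37.1] a -1.042
   blob 16 yz [-30.5 -57. ] a -2.65
now
side [(-105, 35), (-95, 22), (-25, 12), (-15, 47), (-5, 35), (5, 10), (65, 8), (75, 27), (165, 13), (175, 29)]
   blob 104 yz [-13.2  70.6] a -0.185
   blob 37 yz [62.9 19.6] a 1.268
   blob 100 yz [-37.8 -37. ] a -2.345
top [(-95, 8)]
```

```bash
cat > wq.py <<'E'
from h import *
from rig import get_image
from scipy.optimize import least_squares
def wheel(src=None,grid=np.arange(-.3,1.0,.01)):
    out=[]
    for n in("side","top"):
        p,d=(np.load(n+"0.npz")[k] for k in"pd") if src else get_image(n)
        X=lp(cloud(n,d)).reshape(-1,3);X=X-[-92,0,145];r=np.hypot(X[:,1],X[:,2])
        X=X[(abs(X[:,0])<13)&(r>30)&(r<84)];c=[]
        for q in grid:
            a=.349-q+np.arange(4)*np.pi/2;u=np.stack([0*a,np.sin(a),np.cos(a)],1)
            B=abs(np.linalg.norm(X[:,None]-70*u,axis=2)-10)
            t=np.clip(X@u.T,21,62);rod=abs(np.linalg.norm(X[:,None]-t[...,None]*u,axis=2)-5)
            D=np.minimum(B,rod).min(1);c.append(np.minimum(D,8).mean())
        c=np.array(c);i=c.argmin();out.append(c*len(X));print(n,len(X),"q",round(grid[i],3),"cost",c[i].round(2))
    print("both q",grid[sum(out).argmin()].round(3))
if __name__=="__main__":
    print("start");wheel(1);print("now");wheel()
E
python3 wq.py
```

```text
start
side 273 q -0.09 cost 1.26
top 390 q -0.1 cost 1.09
both q -0.09
now
side 410 q 0.59 cost 2.1
top 16 q 0.57 cost 0.82
both q 0.59
```

apply_moves --motion '[{"tx":-0.15,"ty":0,"tz":0,"turn":0,"jaw":-1},{"tx":-0.3,"ty":0,"tz":0,"turn":0,"jaw":-1},{"tx":-0.4,"ty":0,"tz":0,"turn":0,"jaw":-1},{"tx":-0.4,"ty":0,"tz":0,"turn":0,"jaw":-1}]'

```text
time_s: 6.92
position: [0.4704, 0.3909, 0.1827]
tool_rot: [[0.171, 0.985, -0.001], [0.985, -0.171, -0.001], [-0.001, -0.001, -1.0]]
ft_force: [-0.5, 1.4, -1.1]
grip_width: -0.0
```

```bash
python3 g.py -92 12 200
```

```text
t 6.92 tip@press [-91.2   1.1 199.7] F [-0.49  1.42 -1.11] grip -0.0 yaw 80.1 -> turn 0.1 d cm [ 1.09 -0.08 -0.03] q [29. 29. 67.  0. 84. 39.] tilt [-0.001 -0.001]
0.017
```

apply_moves --motion '[{"tx":0.7,"ty":0,"tz":0,"turn":0,"jaw":-1},{"tx":1.5,"ty":0,"tz":0,"turn":0,"jaw":-1},{"tx":2,"ty":0,"tz":-2.5,"turn":0,"jaw":-1},{"tx":2,"ty":0,"tz":-5,"turn":0,"jaw":-1},{"tx":2,"ty":0,"tz":-7,"turn":0,"jaw":-1}]'

```text
time_s: 7.33
position: [0.474, 0.4115, 0.2543]
tool_rot: [[0.171, 0.985, -0.0], [0.985, -0.171, -0.0], [-0.0, -0.0, -1.0]]
ft_force: [-0.4, 0.0, -0.3]
grip_width: 0.0006
```

```bash
python3 wq.py|tail -4; python3 rb.py; python3 g.py -40 -124 268
```

```text
now
side 336 q 0.65 cost 1.28
top 20 q 0.64 cost 1.01
both q 0.65
top 63 ball centroid@press (surface) [-41.8 -82.7 244.7]
side 34 ball centroid@press (surface) [-39.2 -92.3 244. ]
t 7.53 tip@press [-91.2  21.5 269.4] F [ 0.55 -0.47 -0.86] grip 0.0001 yaw 80.2 -> turn 0.2 d cm [-14.56   5.09   0.15] q [30. 29. 56. -0. 95. 40.] tilt [-0.001 -0.001]
0.017
```

apply_moves --motion '[{"tx":-3,"ty":1,"tz":0,"turn":0,"jaw":-1},{"tx":-6,"ty":2,"tz":0,"turn":0,"jaw":-1},{"tx":-9,"ty":3,"tz":0,"turn":0,"jaw":-1},{"tx":-12,"ty":4,"tz":0,"turn":0,"jaw":-1},{"tx":-14.6,"ty":5.1,"tz":0,"turn":0,"jaw":-1}]'

```text
time_s: 7.95
position: [0.4986, 0.2568, 0.2512]
tool_rot: [[0.171, 0.985, -0.004], [0.985, -0.171, -0.002], [-0.002, -0.003, -1.0]]
ft_force: [1.2, 0.4, 0.5]
grip_width: 0.0
```

apply_moves --motion '[{"tx":-0.4,"ty":0,"tz":0,"turn":0,"jaw":-1},{"tx":-0.4,"ty":0,"tz":0,"turn":0,"jaw":-1},{"tx":-0.4,"ty":0,"tz":0,"turn":0,"jaw":-1}]'

```text
time_s: 8.2
position: [0.4976, 0.2532, 0.2504]
tool_rot: [[0.171, 0.985, -0.005], [0.985, -0.171, -0.002], [-0.003, -0.005, -1.0]]
ft_force: [-1.1, -0.1, 0.2]
grip_width: 0.0001
```

```bash
python3 g.py -40 -124 226; python3 t.py
```

```text
t 8.2 tip@press [ -40.4 -129.8  267.4] F [-1.11 -0.1   0.18] grip 0.0001 yaw 80.1 -> turn 0.1 d cm [0.59 0.07 4.14] q [15. 22. 69. -0. 90. 25.] tilt [-0.005 -0.002]
0.017
tcp@press [ -40.4 -129.8  250.4] F [-1.1 -0.1  0.2] min z of finger [267. 271.] x [-53. -27.] y near face [-143. -139.]
```

apply_moves --motion '[{"tx":0,"ty":0,"tz":2,"turn":0,"jaw":-1},{"tx":0,"ty":0,"tz":4,"turn":0,"jaw":-1},{"tx":0.6,"ty":0,"tz":4,"turn":0,"jaw":-1},{"tx":1.2,"ty":0,"tz":4,"turn":0,"jaw":-1},{"tx":1.8,"ty":0,"tz":4,"turn":0,"jaw":-1}]'

```text
time_s: 8.67
position: [0.5008, 0.2729, 0.2115]
tool_rot: [[0.169, 0.986, -0.003], [0.986, -0.169, -0.001], [-0.002, -0.003, -1.0]]
ft_force: [-0.3, 0.2, 0.7]
grip_width: 0.0004
```

apply_moves --motion '[{"tx":0.4,"ty":0,"tz":0,"turn":0,"jaw":-1},{"tx":0.8,"ty":0,"tz":0,"turn":0,"jaw":-1},{"tx":1.2,"ty":0,"tz":0,"turn":0,"jaw":-1},{"tx":1.6,"ty":0,"tz":0,"turn":0,"jaw":-1},{"tx":2.0,"ty":0,"tz":0,"turn":0,"jaw":-1}]'

```text
time_s: 9.08
position: [0.5043, 0.2931, 0.2117]
tool_rot: [[0.169, 0.986, -0.003], [0.986, -0.169, -0.001], [-0.002, -0.003, -1.0]]
ft_force: [0.1, -0.7, 0.1]
grip_width: -0.0
```

```bash
python3 g.py -40 -68 228; python3 rb.py
```

```text
t 9.08 tip@press [-40.8 -89.4 228.7] F [ 0.13 -0.67  0.07] grip -0.0 yaw 80.2 -> turn 0.2 d cm [2.14 0.09 0.07] q [19. 25. 69.  0. 86. 28.] tilt [-0.003 -0.001]
0.017
top ball hidden 0
side ball hidden 4
```

apply_moves --motion '[{"tx":0.4,"ty":0.1,"tz":0,"turn":0,"jaw":-1},{"tx":0.8,"ty":0.1,"tz":0,"turn":0,"jaw":-1},{"tx":1.2,"ty":0.1,"tz":0,"turn":0,"jaw":-1},{"tx":1.6,"ty":0.1,"tz":0,"turn":0,"jaw":-1},{"tx":2.1,"ty":0.1,"tz":0,"turn":0,"jaw":-1}]'

```text
time_s: 9.6
position: [0.5089, 0.314, 0.2114]
tool_rot: [[0.169, 0.986, -0.003], [0.986, -0.169, -0.001], [-0.002, -0.003, -1.0]]
ft_force: [-0.1, -0.5, 0.5]
grip_width: -0.0001
```

apply_moves --motion '[{"tx":-0.5,"ty":0,"tz":0,"turn":0,"jaw":-1},{"tx":-1.5,"ty":0,"tz":0,"turn":0,"jaw":-1},{"tx":-2.5,"ty":0,"tz":-1.5,"turn":0,"jaw":-1},{"tx":-5,"ty":-2,"tz":-4,"turn":0,"jaw":-1},{"tx":-7,"ty":-5,"tz":-6,"turn":0,"jaw":-1}]'

```text
time_s: 10.02
position: [0.4484, 0.2515, 0.2718]
tool_rot: [[0.171, 0.985, -0.004], [0.985, -0.171, -0.002], [-0.003, -0.004, -1.0]]
ft_force: [0.5, 0.1, 1.1]
grip_width: 0.0001
```

```bash
python3 g.py -200 -200 300; python3 rb.py; python3 wq.py|tail -4; python3 - <<'E'
from rig import get_image
from h import *
a=get_image("side")[0][120:290,205:345];b=get_image("top")[0][100:240,130:320]
o=np.zeros((510,800,3),np.uint8);o[:510,:420]=cv2.resize(a,(420,510));o[:280,420:]=cv2.resize(b,(380,280));cv2.imwrite("pics/f.png",cv2.cvtColor(o,cv2.COLOR_RGB2BGR))
E
```

```text
t 10.02 tip@press [ -88.7 -140.1  288.8] F [0.5  0.05 1.05] grip 0.0001 yaw 80.2 -> turn 0.2 d cm [ -5.97 -11.15  -1.06] q [16. 16. 73. -0. 91. 26.] tilt [-0.004 -0.002]
0.017
top 122 ball centroid@press (surface) [-40.  -26.6 247.3]
side 82 ball centroid@press (surface) [-37.9 -33.3 241.4]
now
side 339 q 0.65 cost 1.23
top 407 q 0.65 cost 1.24
both q 0.65
```

View pics/f.png

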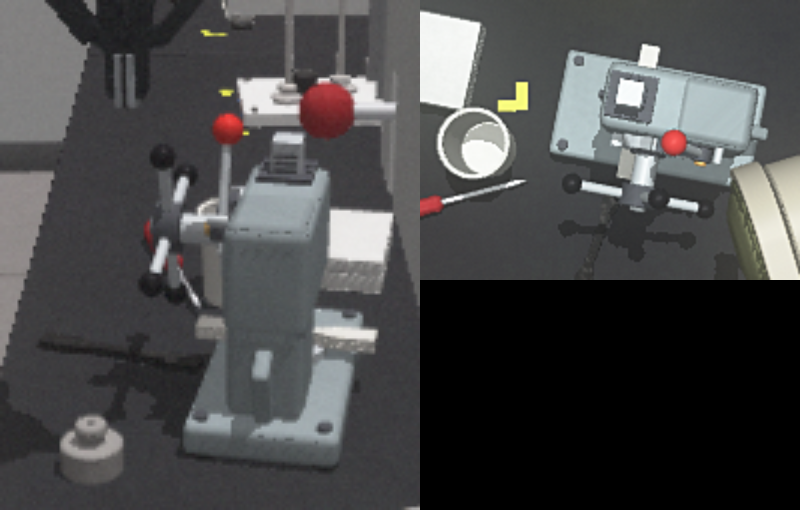

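```bash
python3 - <<'E'
from h import *
from rig import get_image,telemetry
for n,b in(("top",(235,290,155,195)),("side",(265,300,150,172))):
    z=np.load(n+"0.npz")
    for p,d in((z["p"],z["d"]),get_image(n)):
        P=p.astype(int);W=cloud(n,d);m=(P[...,0]>90)&(P[...,0]>2.2*P[...,1])&(P[...,0]>2.2*P[...,2]);M=np.zeros_like(m);M[b[2]:b[3],b[0]:b[1]]=1;m&=M&(W[...,2]>.215)&(W[...,1]>.2)
        v,u=np.nonzero(m);print(n,m.sum(),u.mean().round(2),v.mean().round(2),np.median(lp(W[m]),0).round(1))
E
```

```text
top 122 256.52 170.84 [-39.9 -26.6 247.4]
top 122 256.52 170.84 [-40.  -26.8 247.3]
side 82 280.5 162.61 [-37.8 -34.  240.9]
side 82 280.5 162.61 [-37.7 -34.3 241.1]
```

apply_moves --motion '[{"tx":0,"ty":-2,"tz":-1,"turn":0,"jaw":-1},{"tx":0,"ty":-4,"tz":-1,"turn":0,"jaw":-1},{"tx":0,"ty":-6,"tz":-1,"turn":0,"jaw":-1},{"tx":0,"ty":-6,"tz":-1,"turn":0,"jaw":-1},{"tx":0,"ty":-6,"tz":-1,"turn":0,"jaw":-1}]'

```text
time_s: 10.83
position: [0.3892, 0.264, 0.2806]
tool_rot: [[0.168, 0.986, -0.006], [0.986, -0.168, -0.002], [-0.003, -0.005, -1.0]]
ft_force: [-0.0, 0.2, -0.5]
grip_width: -0.0002
```

The red ball is back on the same pixels as at the start, so the pawl is fully home. The wheel stands at 0.65 rad and the arm is clear, so I'm handing in.

```bash
python3 -c "
from rig import close_job
print(close_job())"
```

```text
the job is handed in; nothing more can be done
None
```

The job is done as asked and handed in, at about 10.8 s on the robot's clock. With the gripper closed, I did three pushes in order:
1. Tipped the red ball lever to the right; the pawl stayed out.
2. Pushed the top wheel bar clockwise, turning the wheel from about -0.09 to 0.65 rad.
3. Tipped the lever back to the left.

**Last checks:**
- **Wheel:** both cameras read 0.65 rad, inside the 0.565–0.735 window where the pawl drops home.
- **Pawl:** the red ball is on the same pixels as at the start in both views, so the pawl is fully home.
- **Ram:** the final side picture shows its top standing higher. From the wheel angle it rose about 10 mm; I did not measure the gap to the bar directly.
- **Surroundings:** the pale bar, beaker, weight and black bar look unmoved in the pictures, though I did not measure them. The arm stands clear of everything.
- **Force:** the highest wrist force I saw was about 5 N, while pushing the wheel.

**One disagreement:** the side camera showed the shut fingertips about 17 mm behind the TCP, not 17 mm ahead as stated. I set the push heights from the camera.

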